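# Bar the paint pot's lid and hold its vent open

### The arm

A 7-joint arm with a two-finger parallel gripper is mounted at the origin on the work surface. World frame = base frame: x ahead of the robot, y to its left, z up, the work surface at z = 0. Lengths are in m, angles in rad, forces in N, time in s.
With the tool pointing down it reaches from about 0.4 to 0.85 m from the base axis. Payload 10.4 kg.
Tool frame: the origin (TCP) lies at the very end of the fingers, on their centre line; the grasp point (between the pads) lies 19 mm behind it; z points along the fingers, y is the line along which they close (so a half turn about z gives the same grasp; the last joint's range is limited). The gripper opens to 87 mm and grips with 3 to 60 N. Pads are 19 mm wide; open, the fingers measure 117 mm over their backs; the gripper's body (75 mm by 190 mm) begins 51 mm behind the grasp point.
Start: joints at [1.088, 0.332, -0.065, 1.46, 0.022, 1.35, -0.088], TCP at [0.277, -0.56, 0.223] pointing down, gripper open.
Joint ranges: [-2.6, 2.6], [-0.5, 2.12], [-1.47, 1.34], [0.16, 2.42], [-1.27, 4.41], [0.06, 2.06], [-2.6, 2.6]. Speed limits (rad/s): [2.22, 2.22, 2.79, 2.79, 3.14, 3.14, 3.14].

### API

Orientations are given as a unit quaternion [x, y, z, w].
In Python, from station import manip gives the robot as it stands. Calls block until the motion is done:
- manip.move_ptp(position, orientation): joint-space move of the TCP to a pose.
- manip.line_to(position, orientation=None, feed=0.15, stop_force=None): straight line of the TCP; orientation=None keeps the orientation; feed is the mean speed in m/s. With stop_force (N) it stops when the force on the tool has changed by that much, and returns True; else False.
- manip.set_joints(angles): joint-space move.
- manip.set_gripper(opening): finger opening in m; the grip force is fixed at half the most; returns when the fingers have stopped.
- manip.dwell(seconds).
- manip.inverse_kinematics(position, orientation): joint angles nearest the present ones, or None.
- manip.read_camera(name): name is "scene" or "top"; returns a dict with "image" (384x512x3 uint8, red, green, blue), "fx", "fy", "cx", "cy" (pixels), "dist" ([k1, k2, p1, p2, k3] as OpenCV has them; the pictures are not rectified), "world_from_camera" (4x4, takes a point from camera to world coordinates). Camera axes: x right, y up, looking along -z (the intrinsics and any distortion apply to the point x, -y, -z); pixel columns grow to the right and rows downward; lengths in m; the calibration is good to about 2 mm. A picture is of the moment at which its call begins. There is no depth.
A pose or a line that the arm cannot do raises manip.Unreachable and nothing moves.
- manip.hand_in(): hands the job in; it is judged then, once.
Readings, each from a call of its own:
- manip.current_time_s(): time.
- manip.current_joints(): joint angles.
- manip.current_qd(): joint speeds.
- manip.current_tau(): joint torques, N m.
- manip.current_position(): TCP position.
- manip.current_ee_rot(): TCP orientation.
- manip.current_wrist_force(): force on the tool from outside, world axes, zero at the start.
- manip.current_moment(): the same for the moment, N m.
- manip.current_finger_gap(): finger opening in m.
- manip.current_grasp_force(): force on a finger pad.
Only numpy, scipy, OpenCV 4.12 (cv2) and the standard library are available. Lean on these libraries where they do the work, as an engineer would, in place of code of your own. Each camera call takes 0.05 s, during which the arm holds its last target. There are 200 camera calls.

### The job

Make the paint pressure pot safe to vent: first lay the retaining bar across the two forked supports, over the pot's lid, so that it lies flat down in both forks, centred, and let go of it. Then take the silencer coupler, press it squarely onto the leaning nipple of the vent block until it has snapped over the nipple's catch balls and is fully home on the collar, and keep hold of it there, pressed in against the valve spring: you finish while still holding it. Leave the other things on the table where they are.

Things in the scene. Friction and masses are not known exactly. Their poses are not given: they have to be found in the camera images.
- bar_grip (a point): Retaining bar: flat aluminium bar 230 long (its y) x 30 wide (its x) x 10 thick, with a black upright tab on top at mid-length: 50 long (y), 12 thick (x), 44 tall. About 0.25 kg. This point is the tab's centre, 34 above the bar's underside and 20 below the tab's top; z up. It starts flat on the table; grip the tab across its 12.
- bar: The same bar; origin at the centre of its underside.
- cradle (a point): Place for the bar: midway between two forked posts, at the height of the fork floors (135 above the table, 6 above the pot's lid knob); z up. The dark steel posts stand 90 to either side along y, 24 thick (y); each fork is an open-topped slot 38 wide (x) with ears 18 high. The bar lies along y; laid home, its tab's centre is 34 above this point.
- pot_stand: Fixed stand: plywood foot 150 x 260 with a round aluminium pressure pot (grey lid 132 dia, 129 high with its knob) between the two forked posts; origin at the centre of its underside.
- coupler_mid (a point): Silencer coupler: steel, round, 95 tall, about 0.25 kg, standing mouth down. Sleeve 38 dia up to 45 from the mouth, then a plain gripping neck 28 dia from 45 to 78, then a brass silencer 27 dia to 95. This point is on its axis 47.5 from the mouth; z runs from mouth to silencer; yaw is of no matter.
- coupler_mouth (a point): Centre of the coupler's open mouth, 21 dia; behind a 4 thick lip lies a groove for the nipple's catch balls; the bore ends 31 in.
- coupler: The same coupler; origin at the mouth's centre.
- seat (a point): On the leaning nipple's axis, at the collar face (34 dia, 78 above the table) on which the coupler's mouth comes to rest; z runs out along the nipple, 0.50 rad from vertical, leaning roughly towards the robot; y is level. Stem 18 dia, 24 long, then a cone to 10 dia at 30 and a 7 dia valve pin to 40 from the collar.
- nipple: The same nipple, same origin and axes, on an aluminium block (85 x 75, 45 high). Three sprung balls stand 4 out of the stem, 12.5 from the collar: pushing the coupler's lip over them takes about 6 N, starting with the mouth 17 from the collar; they have snapped out behind the lip when the mouth is about 3.5 from the collar.
- valve_pin (a joint): Valve pin in the nipple's tip, m: 0 = out, 0.010 = fully in. Its spring pushes back with 6 N at the start and 14 N with the coupler home (about 0.008); let go, the coupler is pushed back some 5 mm off the collar.
- tin: Bystander, leave alone: red-banded paint tin, 74 dia x 100 high (mm). Origin at the centre of its underside.
- medium: Bystander, leave alone: amber bottle, 60 dia x 170 high (mm). Origin at the centre of its underside.
- jar: Bystander, leave alone: squat white jar with a screw cap, 56 dia x 70 high (mm). Origin at the centre of its underside.
- mug: Bystander, leave alone: mug, 80 dia x 90 high (mm). Origin at the centre of its underside.
- tape: Bystander, leave alone: roll of masking tape lying flat, 90 dia x 24 high (mm). Origin at the centre of its underside.
- wrench: Bystander, leave alone: wrench lying flat, 170 long (mm). Origin at the centre of its underside.
- knife: Bystander, leave alone: palette knife lying flat, 200 long (mm). Origin at the centre of its underside.
- brush_jar: Bystander, leave alone: steel pot full of brushes, pot 76 dia x 110 high, brushes to 210 high (mm). Origin at the centre of its underside.
Things that resemble listed ones, but are neither listed nor needed, are in the scene too. What is shaped like the part that bears seat but brown or purple is not meant. Of the things shaped like the bar, the aluminium one is meant.

How it is judged:
By the outcome, as a careful person would: the job done as asked, in the order asked, and still so for the second after the job is handed in, while the arm keeps its last pose, push and grip.
It also fails if it takes over 54 s, if anything falls off the work surface, if the arm or the gripper's body presses on something with over 40 N, if the wrist force passes 120 N, or if a joint passes its speed limit or range.

## Working session

There is one attempt and no reset: what is moved stays moved. The work goes in short steps, each a Python script; the robot and the scene stay as the last script left them, time stands still between calls to the robot, and variables do not carry over. Pictures are saved under pics/ and viewed, at most 10 in all, crops included, and the job is handed in when it is done.

```bash
ls; mkdir -p pics
python3 - <<'E'
from station import manip
import cv2, numpy as np
for n in("scene","top"):
    c=manip.read_camera(n); cv2.imwrite(f"pics/{n}0.png",cv2.resize(c["image"][:,:,::-1],(800,600),interpolation=cv2.INTER_CUBIC))
    cv2.imwrite(f"pics/{n}0_raw.png",c["image"][:,:,::-1])
    print(n,c["fx"],c["fy"],c["cx"],c["cy"],c["dist"],np.round(c["world_from_camera"],3).tolist())
print(manip.current_time_s(),manip.current_ee_rot(),manip.current_position())
E
```

```text
pics
scene 350.34062073480504 350.34062073480504 255.99953860313573 200.74350560350305 [-0.02235319  0.          0.          0.          0.        ] [[-0.509, -0.528, 0.68, 1.221], [0.861, -0.312, 0.402, 0.401], [0.0, 0.79, 0.613, 0.728], [0.0, 0.0, 0.0, 1.0]]
top 436.7859791993799 436.7859791993799 253.95373518278515 184.21520047315573 [-0.05573015  0.          0.          0.          0.        ] [[0.015, 0.997, -0.076, 0.418], [-1.0, 0.015, -0.007, -0.037], [-0.006, 0.076, 0.997, 1.624], [0.0, 0.0, 0.0, 1.0]]
0.1 [ 9.73688529e-01  2.27882195e-01 -1.57573523e-04 -5.74145433e-04] [ 0.27720947 -0.55981236  0.22185717]
```

View pics/scene0.png

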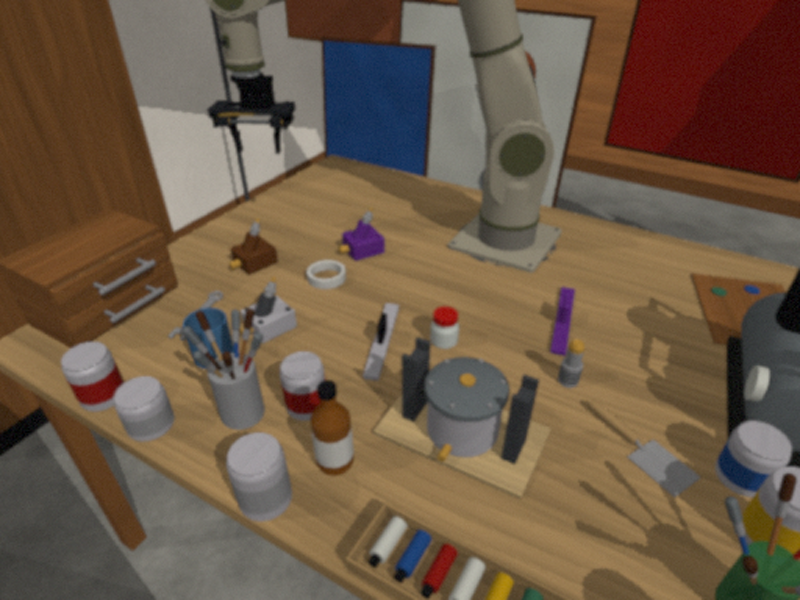

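View pics/top0.png

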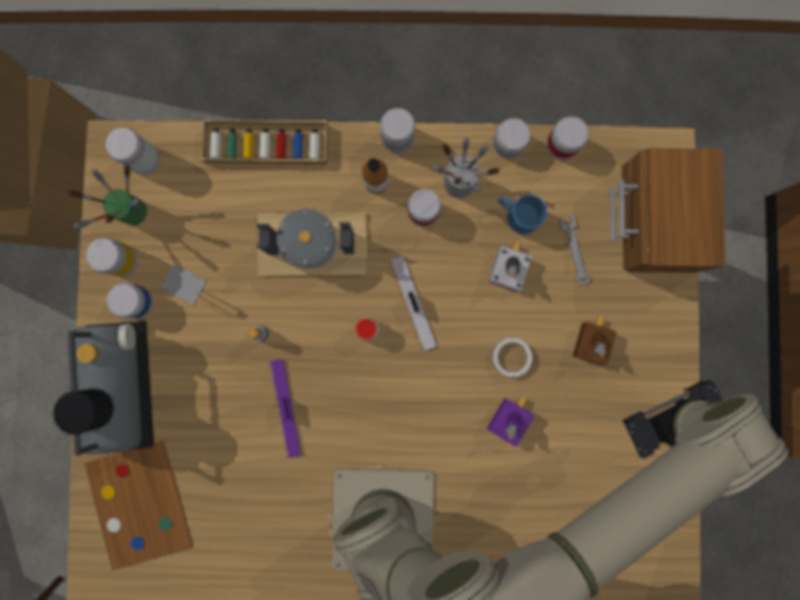

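The scene view shows the pot at about (468,400), the aluminium bar at (382,340), the coupler at (571,362) and the grey nipple block at (270,312). The top view shows them at (305,240), (414,303), (260,333) and (512,268). I'll zoom in on these.

```bash
cat > h.py <<'E'
import cv2, numpy as np
from station import manip
def crops(img,boxes,fn,W=400,H=300):
    # boxes: x0,y0,w,h raw px; labelled ticks each 10 px
    t=[]
    for x0,y0,w,h in boxes:
        s=W/w; M=np.float32([[s,0,-s*(x0-.5)-.5],[0,s,-s*(y0-.5)-.5]])
        c=cv2.warpAffine(img[:,:,::-1].copy(),M,(W,H),flags=cv2.INTER_CUBIC)
        for x in range(-(-x0//10)*10,x0+w,10):
            X=int(s*(x-x0)); cv2.line(c,(X,0),(X,5),(0,255,255),1); cv2.putText(c,str(x),(X,16),0,.35,(0,255,255),1)
        for y in range(-(-y0//10)*10,y0+h,10):
            Y=int(s*(y-y0)); cv2.line(c,(0,Y),(5,Y),(0,255,255),1); cv2.putText(c,str(y),(7,Y+4),0,.35,(0,255,255),1)
        t.append(c)
    cv2.imwrite(fn,np.vstack([np.hstack(t[i:i+2]) for i in range(0,len(t),2)]))
def grab(n,k=3):
    f=[manip.read_camera(n) for _ in range(k)]
    c=f[0]; c["image"]=np.mean([g["image"] for g in f],0).astype(np.uint8); return c
def ray(c,p):
    K=np.array([[c["fx"],0,c["cx"]],[0,c["fy"],c["cy"]],[0,0,1]])
    u=cv2.undistortPoints(np.float64([[p]]),K,np.float64(c["dist"]))[0,0]
    T=np.array(c["world_from_camera"]); d=T[:3,:3]@[u[0],-u[1],-1]
    return T[:3,3],d/np.linalg.norm(d)
def atz(c,p,z):
    o,d=ray(c,p); return o+d*(z-o[2])/d[2]
def tri(c1,p1,c2,p2):
    A=np.zeros((3,3));b=np.zeros(3);R=[ray(c1,p1),ray(c2,p2)]
    for o,d in R:
        P=np.eye(3)-np.outer(d,d);A+=P;b+=P@o
    x=np.linalg.solve(A,b); o,d=R[0]
    return x,[float(np.linalg.norm((np.eye(3)-np.outer(d,d))@(x-o))) for o,d in R]
def proj(c,X):
    K=np.array([[c["fx"],0,c["cx"]],[0,c["fy"],c["cy"]],[0,0,1]])
    T=np.linalg.inv(np.array(c["world_from_camera"])); X=np.atleast_2d(X)@T[:3,:3].T+T[:3,3]
    X=X*[1,-1,-1]
    return cv2.projectPoints(X.reshape(-1,1,3),np.zeros(3),np.zeros(3),K,np.float64(c["dist"]))[0][:,0]
E
python3 - <<'E'
from h import *
s=grab("scene");t=grab("top")
crops(s["image"],[(240,210,120,90),(210,180,80,60),(330,200,64,48),(130,170,80,60)],"pics/s1.png")
crops(t["image"],[(160,125,80,60),(240,160,80,60),(140,195,64,48),(300,145,64,48)],"pics/t1.png")
import pickle;pickle.dump((s,t),open("cams.pkl","wb"))
E
```

```text
(no output)
```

View pics/s1.png

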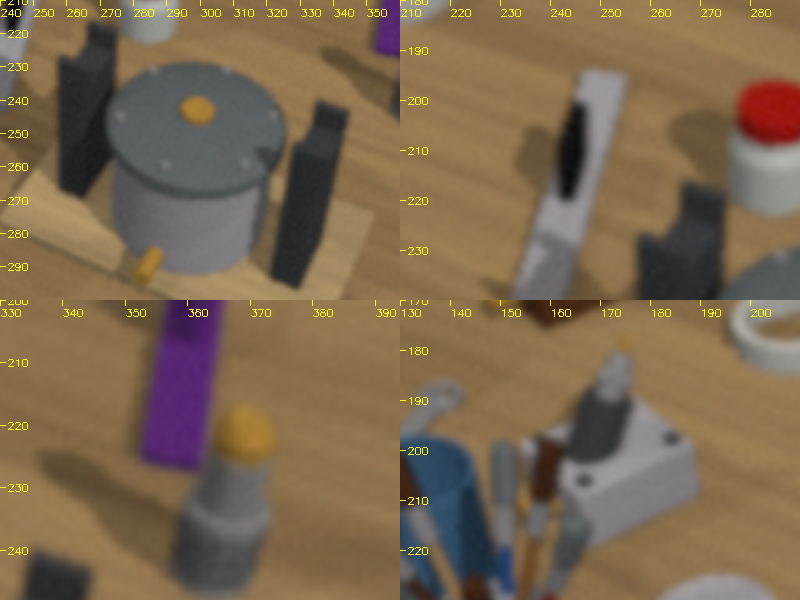

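View pics/t1.png

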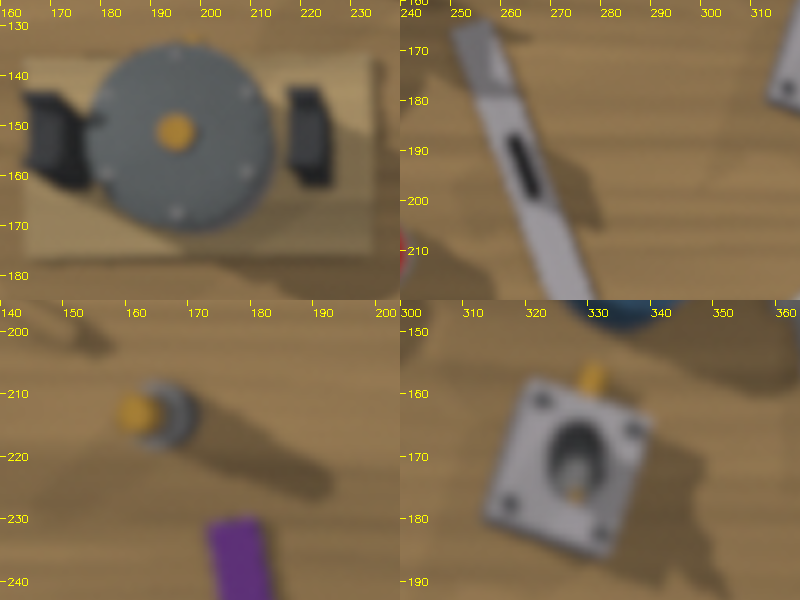

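The crops show the following raw pixels:

| Feature | Top view | Scene view |
|---|---|---|
| Knob | (195.2,151.4) | (299.4,243) |
| Tab | (265,193) | (244.6,210) |
| Coupler brass top | (162,213) | (369.4,219) |
| Nipple tip | (328,176) | (175,178.5) |

Next I'll triangulate these and cross-check them.

```bash
cat > m.py <<'E'
from h import *; import pickle
s,t=pickle.load(open("cams.pkl","rb")); np.set_printoptions(precision=4,suppress=True)
for n,a,b in [("knob",(195.2,151.4),(299.4,243)),("coupltop",(161.9,212.9),(369.4,218.5)),("tip",(328,176.2),(175,178.4)),("tab",(264.7,193.2),(244.6,210))]:
    print(n,*tri(t,a,s,b))
print("foot",np.array([atz(t,p,.012)[:2] for p in [(165,136.6),(234.4,136.6),(234.4,176.6),(165,176.4)]]).tolist())
B=np.array([atz(t,p,.045) for p in [(321.1,157.3),(340,164.2),(333.3,186.1),(313.6,180.2)]]);print("block",B,B.mean(0))
# black tab mask & bar mask
for n,c,(x0,y0,w,h) in [("top",t,(255,180,20,30)),("scene",s,(236,196,18,28))]:
    g=c["image"][y0:y0+h,x0:x0+w].max(2)<55; yy,xx=np.nonzero(g); print(n,"tab",xx.mean()+x0,yy.mean()+y0,len(xx))
# bar edges in top image: light grey
hsv=cv2.cvtColor(t["image"],cv2.COLOR_RGB2HSV)
m=np.uint8((hsv[...,1]<50)&(hsv[...,2]>90));m[:, :245]=0;m[:160]=0;m[228:]=0;m[:,290:]=0
k,l,st,_=cv2.connectedComponentsWithStats(m);i=1+st[1:,4].argmax();yy,xx=np.nonzero(l==i)
r=cv2.minAreaRect(np.float32(np.c_[xx,yy]));bx=cv2.boxPoints(r);print("bar",st[i],r);print(np.array([atz(t,p,.01) for p in bx]))
E
python3 m.py
```

```text
knob [0.6427 0.181  0.1243] [0.0011180163571583265, 0.001118016357158286]
coupltop [0.4283 0.297  0.0947] [0.0011305252593669997, 0.0011305252593669655]
tip [ 0.5648 -0.2829  0.1084] [0.00034895583639541047, 0.00034895583639561934]
tab [ 0.5063 -0.0638  0.03  ] [0.001057936190495467, 0.001057936190495452]
foot [[0.7145173233900217, 0.31129392028476144], [0.7178066204959168, 0.05099216925296104], [0.5677663463009852, 0.04813576341821137], [0.5647662063129428, 0.3064596125320293]]
block [[ 0.64   -0.2682  0.045 ]
 [ 0.6158 -0.3372  0.045 ]
 [ 0.5355 -0.3128  0.045 ]
 [ 0.5559 -0.2412  0.045 ]] [ 0.5868 -0.2898  0.045 ]
top tab 264.6 193.13333333333333 15
scene tab 243.9558823529412 209.7941176470588 68
bar [250 164  29  60 503] ((264.3367919921875, 193.56060791015625), (62.62001419067383, 8.811799049377441), 69.62356567382812)
[[ 0.6093 -0.0064  0.01  ]
 [ 0.6212 -0.037   0.01  ]
 [ 0.4049 -0.1204  0.01  ]
 [ 0.3931 -0.0902  0.01  ]]
```

Measured values agree with the given sizes: the bar is 232 long, the coupler top is at 95 and the block is 86x75. Next I'll check reachability, pick the bar, and overlay the cradle and nipple models for a check.

```bash
cat >> h.py <<'E'
from scipy.spatial.transform import Rotation as Ro
def quat(z,y):
    z=np.array(z,float);z/=np.linalg.norm(z);y=np.array(y,float);y-=z*(y@z);y/=np.linalg.norm(y)
    return Ro.from_matrix(np.c_[np.cross(y,z),y,z]).as_quat()
def down(deg): a=np.radians(deg); return quat([0,0,-1],[np.cos(a),np.sin(a),0])
E
python3 - <<'E'
from h import *; import pickle
np.set_printoptions(precision=3,suppress=True)
ik=manip.inverse_kinematics
s,t=pickle.load(open("cams.pkl","rb"))
print([atz(t,p,.135).round(4) for p in [(170.4,152.8),(221.3,152)]])
for n,p,d in [("bar",(.507,-.0637,.1),-68.9),("cr",(.642,.18,.16),.7),("cr2",(.642,.18,.16),180.7)]+[(f"cp{a}",(.4283,.297,.0465),a) for a in (-60,-30,0,30,60)]: 
    r=ik(p,down(d)); print(n,None if r is None else np.array(r))
lean=np.array([-.955,.297,0]);lean/=np.linalg.norm(lean)
ax=np.sin(.5)*lean+[0,0,np.cos(.5)];seat=np.array([.583,-.2886,.078])
lev=np.cross([0,0,1],lean)
for y in (lev,-lev,np.cross(ax,lev),-np.cross(ax,lev)):
    r=ik(seat+ax*.0465,quat(-ax,y)); print("seat",None if r is None else np.array(r))
# overlays
def ring(c,a,r,n=24):
    u=np.cross(a,[0,1,.1]);u/=np.linalg.norm(u);v=np.cross(a,u);th=np.linspace(0,2*np.pi,n,endpoint=False)
    return c+r*(np.outer(np.cos(th),u)+np.outer(np.sin(th),v))
yv=np.array([-.012,1,0]);xv=np.array([1,.012,0]);cr=np.array([.642,.18,.135])
Z=np.array([0,0,1.])
P=[cr+sy*yv*d+sx*xv*.019+Z*h for sy in(1,-1) for d in(.078,.102) for sx in(1,-1) for h in(0,.018)]
P+=list(ring(cr-Z*.006,Z,.001,3))
P2=np.vstack([ring(seat,ax,.017),ring(seat+ax*.024,ax,.009,16),(seat+ax*.04)[None]])
P3=np.vstack([ring(np.array([.4283,.297,.0]),Z,.019,16),ring(np.array([.4283,.297,.045]),Z,.019,16),ring(np.array([.4283,.297,.095]),Z,.0135,16)])
def ov(c,boxes):
    im=cv2.resize(c["image"],None,fx=8,fy=8,interpolation=cv2.INTER_CUBIC)
    for p in proj(c,np.vstack([P,P2,P3])): cv2.circle(im,tuple(int(v) for v in (p+.5)*8),2,(255,0,0),-1)
    return [cv2.resize(im[8*y:8*(y+h),8*x:8*(x+w)],(266,300)) for x,y,w,h in boxes]
a=ov(s,[(240,210,106,120),(152,172,35,40),(345,205,44,50)]);b=ov(t,[(160,120,71,80),(310,150,35,40),(145,195,35,40)])
cv2.imwrite("pics/ov.png",np.vstack([np.hstack(a),np.hstack(b)])[:,:,::-1])
E
```

```text
[array([0.636, 0.264, 0.135]), array([0.641, 0.088, 0.135])]
bar [ 0.514  0.236 -0.531  1.882  0.136  1.06  -1.274]
cr [ 0.233  0.603 -0.847  1.384  0.45   1.353 -0.609]
cr2 [ 0.421  0.802 -1.251  1.374  0.754  1.485  2.369]
cp-60 [-0.025  0.39  -0.773  1.89   0.323  0.991 -1.988]
cp-30 [ 0.268  0.581 -1.174  1.878  0.605  1.099 -1.666]
cp0 [ 0.301  0.623 -1.229  1.877  0.655  1.125 -1.177]
cp30 [ 0.303  0.626 -1.233  1.877  0.659  1.127 -0.656]
cp60 [ 0.307  0.632 -1.24   1.877  0.665  1.131 -0.137]
seat [ 0.698  0.14  -0.287  2.03  -0.041  0.481 -1.418]
seat [ 0.817  0.15  -0.414  2.024  0.005  0.482  1.688]
seat [ 0.834  0.152 -0.432  2.024  0.012  0.483  0.112]
seat [-0.661  0.245  1.211  2.087 -0.637  0.547 -2.479]
```

View pics/ov.png

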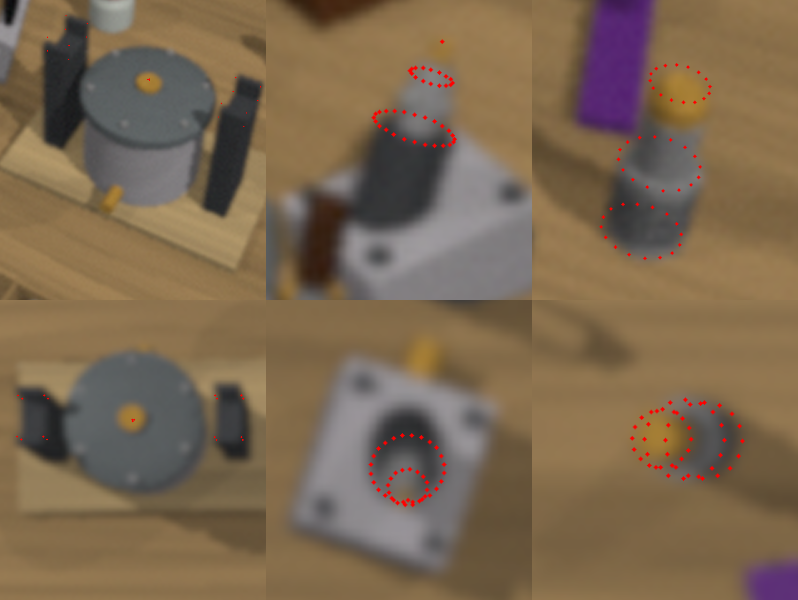

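The overlays agree to 1–3 px. The top view fits well; the scene view sits a little low, which is its calibration. The coupler is upright at (.428,.297). Now picking the bar.

Run:
```python
from h import *
np.set_printoptions(precision=4,suppress=True)
d=down(-68.9)
manip.move_ptp([.507,-.0637,.12],d); print(manip.current_time_s())
manip.line_to([.507,-.0637,.019],feed=.12,stop_force=12)
manip.set_gripper(0.0); print(manip.current_finger_gap(),manip.current_grasp_force(),np.array(manip.current_position()),manip.current_time_s())
z0=manip.current_position()[2]
f0=np.array(manip.current_wrist_force())
manip.line_to([.507,-.0637,.215],feed=.2)
print(np.array(manip.current_wrist_force())-f0,np.array(manip.current_moment()),manip.current_finger_gap())
manip.move_ptp([.642,.18,.215],down(.7)); print(manip.current_time_s(),np.array(manip.current_position()))
s=grab("scene",3);t=grab("top",3)
crops(s["image"],[(220,170,144,108)],"pics/a.png");crops(t["image"],[(150,110,100,75)],"pics/b.png")
cv2.imwrite("pics/hold.png",np.hstack([cv2.imread("pics/a.png"),cv2.imread("pics/b.png")]))
print(z0)
```

```text
2.4083
0.011472848342447163 29.99581249896437 [ 0.507  -0.0637  0.019 ] 4.5917
[-0.6087  0.1225 -2.0097] [0.0105 0.039  0.0314] 0.011812550168287198
6.8 [0.6421 0.1783 0.2146]
0.018955083709763353
```

View pics/hold.png

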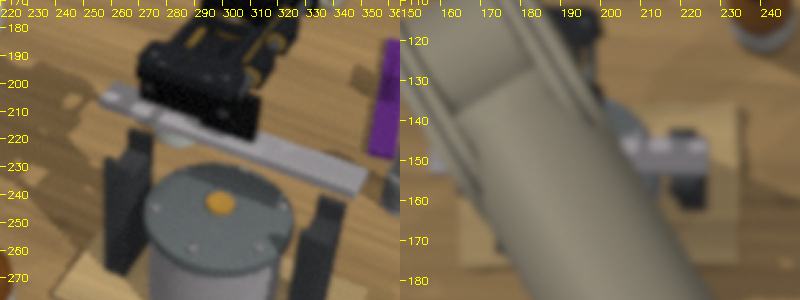

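The bar is held above the forks; its right end in the top view is at about (226.6,149). I'll check that against the expected pose, then lower it with force sensing.

Run:
```python
from h import *; import pickle
np.set_printoptions(precision=4,suppress=True)
s,t=pickle.load(open("cams.pkl","rb"))
print("bar end",atz(t,(226.6,149.2),.206), atz(t,(209,148.6),.206),"left",atz(t,(157.5,150),.206),np.array(manip.current_position()))
y=np.array([-.012,1,0]);y/=np.linalg.norm(y)
print("exp end",np.array([.642,.1783])-.115*y[:2])
print("knob",atz(t,(195.2,151.4),.129))
# detect the right fork ears from dark mask of original top image
print("fork R corners px exp",proj(t,[np.array([.642,.18,.153])-.09*y+a*np.array([1,.012,0])*.026 for a in(1,-1)]))
g=t["image"][138:168,214:230].max(2);print(g[::1])
```

```text
bar end [0.6396 0.0652 0.206 ] [0.6408 0.1231 0.206 ] left [0.634  0.2928 0.206 ] [0.6421 0.179  0.2153]
exp end [0.6434 0.0633]
knob [0.6425 0.1793 0.129 ]
fork R corners px exp [[220.4862 142.9455]
 [220.3364 158.0942]]
[[145 146 148 149 149 150 150 150 150 151 152 153 154 153 153 153]
 [151 153 156 156 156 156 157 157 157 157 157 157 157 158 158 158]
 [155 158 158 156 156 156 156 156 156 156 158 160 160 160 160 160]
 [159 160 155 146 140 139 139 139 139 144 153 160 162 162 162 163]
 [163 161 148 125 107 103 102 102 104 116 140 158 164 165 165 165]
 [163 161 144 111  81  68  66  66  69  87 123 152 165 167 167 167]
 [154 159 145 112  74  54  52  51  51  67 104 139 160 165 166 166]
 [135 147 141 116  76  49  46  44  44  56  86 123 150 161 164 163]
 [116 130 130 111  76  52  48  47  48  50  69 104 139 158 162 163]
 [107 120 121 103  74  58  56  54  56  55  59  89 129 153 161 162]
 [103 117 117  99  73  62  61  61  62  61  55  76 115 144 157 161]
 [101 115 115  98  74  63  63  64  65  63  55  64  98 130 147 156]
 [ 97 112 115  98  74  64  65  65  66  64  55  58  87 116 132 142]
 [ 92 1
[... 432 characters left out ...]
  51  44  48  74 102 118 122]
 [ 86  97  97  82  61  46  43  43  42  41  38  48  74 102 117 122]
 [ 90 102 106  97  77  56  40  35  36  34  36  47  74 102 118 122]
 [ 95 106 110 107  95  73  49  36  35  35  36  47  74 102 117 121]
 [ 99 109 113 111 105  87  64  48  45  45  46  55  79 103 118 121]
 [104 111 114 114 111 101  85  75  72  72  72  79  93 110 120 122]
 [110 114 115 115 114 111 104  99  98  99 100 104 111 119 123 124]
 [111 113 113 113 112 112 110 109 109 111 114 116 118 120 120 121]
 [108 108 108 108 108 108 107 107 109 111 113 114 115 114 114 114]
 [105 105 104 104 104 103 105 106 108 111 112 111 111 111 111 111]
 [103 104 104 104 104 105 106 109 111 111 111 111 111 111 111 112]]
```

The bar is centred on the TCP and its line agrees with the fork centre (x≈.641–.642). Lowering.

Run:
```python
from h import *
np.set_printoptions(precision=4,suppress=True)
q=down(.7)
manip.line_to([.6415,.1798,.172],q,feed=.1,stop_force=10)
r=manip.line_to([.6415,.1798,.150],q,feed=.025,stop_force=6)
print(r,np.array(manip.current_position()),np.array(manip.current_wrist_force()),np.array(manip.current_moment()),manip.current_time_s())
s=grab("scene",2);t=grab("top",2)
crops(s["image"],[(230,180,120,90)],"pics/a.png");crops(t["image"],[(190,125,60,45)],"pics/b.png")
cv2.imwrite("pics/low.png",np.hstack([cv2.imread("pics/a.png"),cv2.imread("pics/b.png")]))
```

```text
True [0.6422 0.1791 0.1538] [ 0.3659 -0.074   3.9647] [-0.0215 -0.1772  0.1906] 8.3917
```

View pics/low.png

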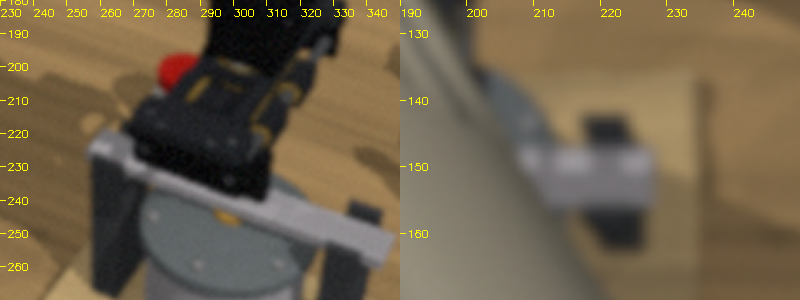

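The bar stopped at TCP z=.1538, against .154 expected, and sits between the ears. I'll release it, then pick the coupler.

Run:
```python
from h import *; import pickle
np.set_printoptions(precision=4,suppress=True)
s,t=pickle.load(open("cams.pkl","rb"))
p=atz(t,(161.9,212.9),.095); print("coupler",p)
manip.set_gripper(.04)
manip.line_to([.6422,.1791,.26],feed=.2); print(manip.current_time_s())
x,y=(p[:2]+[.4283,.297])/2
manip.move_ptp([x,y,.15],down(0)); 
c=grab("scene",1);tt=grab("top",1)
crops(c["image"],[(230,180,120,90)],"pics/a.png");crops(c["image"],[(330,150,100,75)],"pics/b.png")
cv2.imwrite("pics/cp.png",np.hstack([cv2.imread("pics/a.png"),cv2.imread("pics/b.png")]))
manip.set_gripper(.06)
r=manip.line_to([x,y,.0470],down(0),feed=.1,stop_force=8)
print(r,np.array(manip.current_position()),manip.current_time_s())
```

```text
coupler [0.4286 0.2958 0.095 ]
10.0583
False [0.4288 0.2967 0.0476] 13.0583
```

View pics/cp.png

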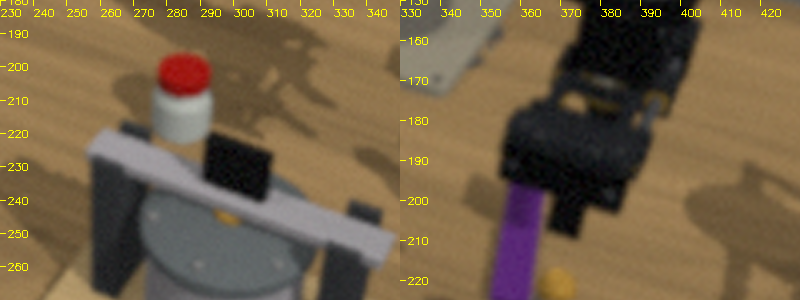

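The bar lies home. Gripping the coupler and moving to the pre-approach pose on the nipple axis.

```bash
cat >> h.py <<'E'
lean=np.array([-.955,.297,0]);lean/=np.linalg.norm(lean)
ax=np.sin(.5)*lean+[0,0,np.cos(.5)]; qs=quat(-ax,np.cross([0,0,1],lean)); OFF=.0476
E
python3 - <<'E'
from h import *; import pickle
np.set_printoptions(precision=4,suppress=True)
s,t=pickle.load(open("cams.pkl","rb"))
tip=atz(t,(328,176.2),.113); print("tip",tip,"seat",tip-.04*ax)
seat=np.array([.5833,-.2886,.078])
manip.set_gripper(0); print(manip.current_finger_gap(),manip.current_grasp_force(),np.array(manip.current_position()))
manip.line_to([.4288,.2967,.24],feed=.2); print(manip.current_finger_gap(),manip.current_time_s())
manip.move_ptp([.50,-.10,.26],down(30))
p=seat+ax*(OFF+.060)
print(p)
manip.move_ptp(p,qs); manip.dwell(.3); print(np.array(manip.current_position())-p,manip.current_finger_gap(),manip.current_time_s(),np.array(manip.current_joints()))
c=grab("scene",3);tt=grab("top",3); pickle.dump((c,tt),open("cams2.pkl","wb"))
crops(c["image"],[(140,140,64,48)],"pics/a.png",400,300);crops(tt["image"],[(295,140,64,48)],"pics/b.png")
cv2.imwrite("pics/pre.png",np.hstack([cv2.imread("pics/a.png"),cv2.imread("pics/b.png")]))
E
```

```text
tip [ 0.5646 -0.2824  0.113 ] seat [ 0.5829 -0.2881  0.0779]
0.026992579174516786 29.920064519178595 [0.4286 0.2964 0.0471]
0.027274561036940845 14.8417
[ 0.534  -0.2733  0.1724]
[0.0001 0.0001 0.    ] 0.02725166642582765 18.3333 [ 0.9657  0.0211 -0.5306  2.03   -0.097   0.5997 -1.3676]
```

View pics/pre.png

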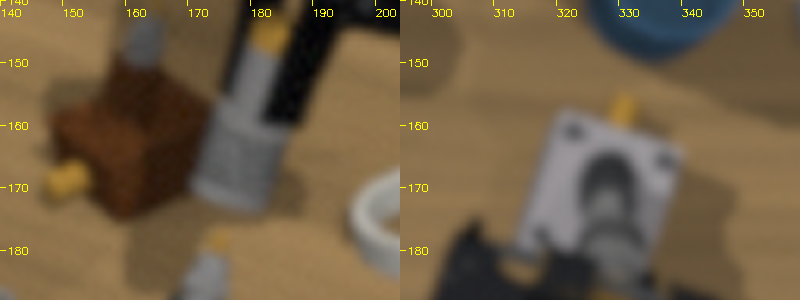

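The pre-approach picture shows the coupler tilted along the nipple: mouth at about (177,171) and tip at (175.2,178.4) in the scene view. I'll check that with projections of the same model to cancel the camera bias.

Run:
```python
from h import *; import pickle
np.set_printoptions(precision=2,suppress=True)
c,tt=pickle.load(open("cams2.pkl","rb")); seat=np.array([.5833,-.2886,.078])
u=np.cross([0,0,1],lean);v=np.cross(ax,u);th=np.linspace(0,2*np.pi,32)
def ring(h,r): return seat+ax*h+r*(np.outer(np.cos(th),u)+np.outer(np.sin(th),v))
P=np.vstack([ring(.060,.019),ring(.105,.019),ring(.155,.0135),ring(.024,.009),ring(.04,.0035),ring(0,.017)])
o=[]
for k,(x,y) in ((c,(140,140)),(tt,(295,140))):
    im=cv2.resize(k["image"],None,fx=8,fy=8,interpolation=cv2.INTER_CUBIC)
    for p in proj(k,P): cv2.circle(im,tuple(int(a) for a in (p+.5)*8),1,(255,0,0),-1)
    o.append(im[8*y:8*y+8*60,8*x:8*x+8*50])
cv2.imwrite("pics/ov2.png",np.hstack(o)[:,:,::-1])
```

```text
(no output)
```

View pics/ov2.png

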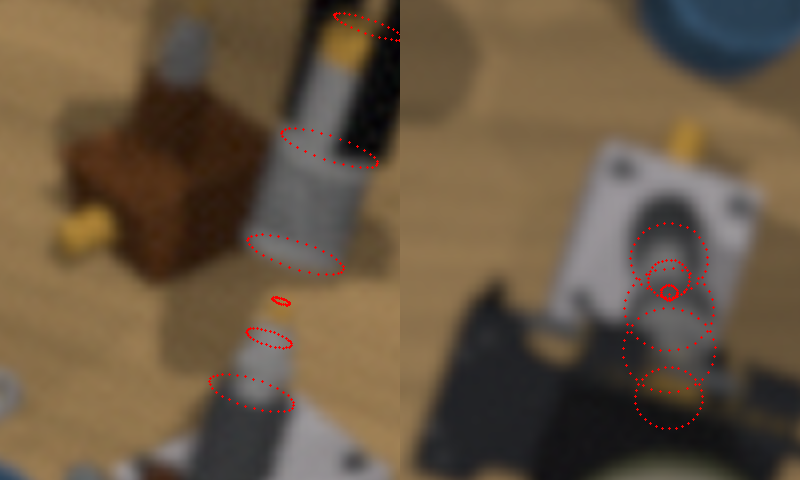

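The model and picture agree laterally; the remaining offset is along the axis only. Inserting with force sensing.

Run:
```python
from h import *
np.set_printoptions(precision=4,suppress=True)
seat=np.array([.5833,-.2886,.078]); u=np.cross([0,0,1],lean);v=np.cross(ax,u)
f0=np.array(manip.current_wrist_force())
def rep(r):
    d=np.array(manip.current_position())-seat; f=np.array(manip.current_wrist_force())-f0
    print(r,"h,lat",np.array([d@ax-OFF,d@u,d@v]),"F ax,lat",np.array([f@ax,f@u,f@v]),"M",np.array(manip.current_moment()),"gap",manip.current_finger_gap(),"t",manip.current_time_s())
    return f@ax
r=manip.line_to(seat+ax*(OFF+.019),qs,feed=.05,stop_force=5); rep(r)
if not r:
    for h in (.012,.006,.003,.001):
        r=manip.line_to(seat+ax*(OFF+h),qs,feed=.02,stop_force=28); f=rep(r)
        if r: break
```

```text
False h,lat [ 0.0189 -0.0005 -0.0004] F ax,lat [ 0.3688 -1.5391 -0.7164] M [1.0339 1.0704 0.3062] gap 0.026942878210027863 t 19.6
False h,lat [ 0.012  -0.0003 -0.    ] F ax,lat [-0.0511 -1.5595 -1.5721] M [1.2984 1.0006 0.4403] gap 0.027627168661781092 t 20.1
False h,lat [ 0.006  -0.0002  0.0002] F ax,lat [ 1.7221 -3.4691 -0.5292] M [1.3864 0.91   0.5429] gap 0.02734655498814501 t 20.55
False h,lat [ 0.0032 -0.0002  0.0002] F ax,lat [ 5.9418 -3.1025 -1.7248] M [1.4858 1.0673 0.5667] gap 0.02745819513015048 t 20.85
False h,lat [ 0.0015 -0.0001  0.0004] F ax,lat [11.4898 -4.1727 -2.8437] M [1.6666 1.359  0.5738] gap 0.027221395238566364 t 21.1
```

Run:
```python
from h import *
np.set_printoptions(precision=4,suppress=True)
seat=np.array([.5833,-.2886,.078]); u=np.cross([0,0,1],lean);v=np.cross(ax,u)
f0=np.array([0,0,-2.])
for h in np.arange(.000,-.0181,-.0015):
    r=manip.line_to(seat+ax*(OFF+h),qs,feed=.015,stop_force=20)
    d=np.array(manip.current_position())-seat; f=np.array(manip.current_wrist_force())-f0
    print(r,"cmd",round(h,4),"h,lat",np.array([d@ax-OFF,d@u,d@v]),"F",np.array([f@ax,f@u,f@v]),"gap",manip.current_finger_gap())
    if r or f@ax>28: break
print(manip.current_time_s())
```

```text
False cmd 0.0 h,lat [ 0.0007 -0.0001  0.0006] F [13.1909 -4.9134 -3.9774] gap 0.027345991504617508
False cmd -0.0015 h,lat [-0.0005  0.0001  0.0009] F [17.7326 -6.3342 -5.8231] gap 0.026869947604634743
False cmd -0.003 h,lat [-0.0013  0.0002  0.0014] F [31.1631 -5.1923 -7.9329] gap 0.02750957037746315
21.85
```

Force rises steeply there, and I need to confirm it has snapped on. I'll back off a few mm to read the spring and catch signature, with lateral force compensation, then press again.

```bash
cat >> h.py <<'E'
seat=np.array([.5833,-.2886,.078]); U=np.cross([0,0,1],lean);V=np.cross(ax,U)
def go(h,lu,lv,feed=.03,sf=None,q=qs):
    r=manip.line_to(seat+ax*(OFF+h)+U*lu+V*lv,q,feed=feed,stop_force=sf); manip.dwell(.1)
    d=np.array(manip.current_position())-seat; f=np.array(manip.current_wrist_force())-[0,0,-2.]
    m=np.array(manip.current_moment())
    print(r,"cmd %.4f"%h,"h,lat mm",np.array([d@ax-OFF,d@U,d@V])*1e3,"F",np.array([f@ax,f@U,f@V]),"M",np.array([m@ax,m@U,m@V]),"gap",round(manip.current_finger_gap(),5))
    return f@ax,f@U,f@V
E
python3 - <<'E'
from h import *
np.set_printoptions(precision=2,suppress=True)
for h in (-.003,-.0015,0,.0015,.003,.0045,.006,.0075,.009):
    f=go(h,0,0)
    if f[0]<-9: break
print(manip.current_time_s())
E
```

```text
False cmd -0.0030 h,lat mm [-1.33  0.21  1.43] F [30.99 -6.68 -7.08] M [ 0.   -2.57  1.44] gap 0.02738
False cmd -0.0015 h,lat mm [-0.42  0.18  1.6 ] F [14.83 -4.97 -2.46] M [-0.03 -1.47  1.24] gap 0.02741
False cmd 0.0000 h,lat mm [0.98 0.19 1.6 ] F [12.58 -4.2  -1.94] M [ 0.02 -1.39  1.13] gap 0.02733
False cmd 0.0015 h,lat mm [2.31 0.18 1.55] F [ 7.24 -4.44 -1.38] M [ 0.03 -1.13  1.09] gap 0.02735
False cmd 0.0030 h,lat mm [3.47 0.14 1.27] F [ 5.82 -3.99  2.04] M [-0.07 -0.35  0.94] gap 0.02683
False cmd 0.0045 h,lat mm [4.74 0.22 0.73] F [ 5.69 -1.18  3.32] M [-0.06  0.01  0.67] gap 0.02683
False cmd 0.0060 h,lat mm [6.1  0.2  0.14] F [ 5.85 -1.22  3.25] M [-0.02 -0.05  0.46] gap 0.02705
False cmd 0.0075 h,lat mm [ 7.4   0.08 -0.48] F [ 6.1  -0.98  1.77] M [ 0.01 -0.55  0.42] gap 0.02745
False cmd 0.0090 h,lat mm [ 8.79 -0.13 -0.55] F [-0.04 -2.29 -0.25] M [-0.03 -0.64  0.56] gap 0.027
25.0
```

The lateral forces indicate the nipple axis is about 1 mm off my line and that the arm deflects sideways when pushing. I'll re-insert with lateral force compliance and monitor the tilt.

Run:
```python
from h import *
np.set_printoptions(precision=2,suppress=True)
print("t",manip.current_time_s())
lu,lv=-.0005,.0003
go(.013,lu,lv)
e=Ro.from_quat(manip.current_ee_rot())*Ro.from_quat(qs).inv(); print("tilt",e.as_rotvec()@np.c_[ax,U,V])
for h in (.010,.008,.006,.0045,.003,.0015,0,-.001,-.002,-.003,-.004):
    f=go(h,lu,lv)
    lu+=np.clip(.00015*(f[1]+1),-.0006,.0006); lv+=np.clip(.00015*f[2],-.0006,.0006)
    if f[0]>36: break
e=Ro.from_quat(manip.current_ee_rot())*Ro.from_quat(qs).inv(); print("tilt",e.as_rotvec()@np.c_[ax,U,V],lu,lv)
print(manip.current_time_s())
```

```text
t 25.0
False cmd 0.0130 h,lat mm [13.34 -0.27  0.72] F [ 6.74 -1.97 -0.27] M [-0.02 -0.81  0.27] gap 0.02756
tilt [-0.  0. -0.]
False cmd 0.0100 h,lat mm [ 9.58 -0.53 -0.27] F [-2.29 -0.42  0.19] M [-0.03 -0.69  0.25] gap 0.02726
False cmd 0.0080 h,lat mm [ 7.84 -0.51  0.04] F [-2.79 -0.47  0.01] M [ 0.01 -0.77  0.22] gap 0.02759
False cmd 0.0060 h,lat mm [ 6.05 -0.44  0.27] F [ 3.35 -2.17 -0.54] M [-0.01 -1.06  0.46] gap 0.02713
False cmd 0.0045 h,lat mm [ 4.46 -0.44  0.28] F [ 0.45 -1.15  0.2 ] M [-0.1  -0.9   0.29] gap 0.02718
False cmd 0.0030 h,lat mm [ 3.06 -0.5   0.37] F [ 4.82 -0.89 -1.11] M [ 0.   -1.13  0.31] gap 0.02694
False cmd 0.0015 h,lat mm [ 1.78 -0.38  0.37] F [10.01 -1.61 -2.98] M [ 0.01 -1.37  0.36] gap 0.02727
False cmd 0.0000 h,lat mm [ 0.45 -0.44  0.33] F [12.06 -1.47 -2.39] M [-0.07 -1.31  0.37] gap 0.02727
False cmd -0.0010 h,lat mm [-0.41 -0.44  0.31] F [13.39 -0.54 -2.2 ] M [ 0.01 -1.14  0.36] gap 0.027
False cmd -0.0020 h,lat mm [-1.11 -0.41  0.26] F [18.58 -1.66 -2.56] M [-0.02 -1.37  0.47] gap 0.02732
False cmd -0.0030 h,lat mm [-1.38 -0.45  0.25] F [32.87 -2.46 -5.66] M [-0.02 -2.19  0.83] gap 0.02749
False cmd -0.0040 h,lat mm [-1.64 -0.51  0.2 ] F [48.11 -3.37 -8.83] M [-0.01 -2.9   0.97] gap 0.0272
tilt [ 0.  0. -0.] -0.0012820421490590313 -0.0026086043131425406
29.2333
```

The signature is clear: about 13–14 N of spring force just before a rigid stop 1 mm past my nominal zero, so the coupler is home on the collar. I'll ease to a moderate hold, check the bar numerically, and hand in.

Run:
```python
from h import *
np.set_printoptions(precision=2,suppress=True)
f=go(-.0028,-.0011,-.0018)
manip.dwell(.5)
f=go(-.0028,-.0011,-.0018)
t=manip.read_camera("top"); 
m=proj(t,[[.6422,.179,.145],[.6422,.179+.108,.145],[.6422,.179-.108,.145],[.6422,.179,.189],[.6422,.179-.06,.145],[.6422,.179+.06,.145]])
print([t["image"][int(round(y)),int(round(x))].tolist() for x,y in m],manip.current_time_s())
if 18<f[0]<36: manip.hand_in(); print("handed in")
```

```text
False cmd -0.0028 h,lat mm [-1.48 -0.52  0.09] F [23.45 -0.77 -2.11] M [ 0.03 -1.44  0.37] gap 0.02701
False cmd -0.0028 h,lat mm [-1.49 -0.5   0.1 ] F [23.42 -1.25 -3.11] M [ 0.04 -1.39  0.31] gap 0.0274
[[34, 34, 35], [149, 146, 149], [152, 147, 150], [34, 34, 35], [156, 151, 155], [150, 146, 149]] 30.4833
the job is handed in; nothing more can be done
handed in
```

I handed the job in at about 30 s: the bar lies across both forks, released, and the coupler is on the collar, still held with about 23 N; the snap was judged from forces only, since all 10 picture views were used.

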